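# Open the grinder's dust gate to the third click

### The arm

A 6-joint arm with a two-finger parallel gripper is mounted at the origin on the work surface. World frame = base frame: x ahead of the robot, y to its left, z up, the work surface at z = 0. Lengths are in m, angles in rad, forces in N, time in s.
With the tool pointing down it reaches from about 0.3 to 0.825 m from the base axis. Payload 5.4 kg.
Tool frame: the origin (TCP) lies between the finger pads; the fingertips stand 11 mm ahead of it and the grasp point (between the pads) lies 8 mm behind it; z points along the fingers, y is the direction in which the jaws open and shut (so a half turn about z gives the same grasp; the last joint's range is limited). The gripper opens to 92 mm and grips with 3 to 60 N. Pads are 20 mm wide; open, the fingers measure 128 mm over their backs; the gripper's body (75 mm by 189 mm) begins 69 mm behind the grasp point.
Start: joints at [1.013, 0.158, 1.597, -0, 1.386, -0.21], TCP at [0.196, 0.541, 0.226] pointing down, gripper open.
Joint ranges: [-2.91, 2.91], [-0.94, 2.29], [0.18, 2.7], [-1.29, 4.43], [0.17, 2.64], [-3, 3]. Speed limits (rad/s): [2.57, 2.57, 3.14, 3.14, 3.14, 3.14].

### API

Orientations are given as a unit quaternion [w, x, y, z].
In Python, from bench import r gives the robot as it stands. The module is installed in compiled form; this text tells all that it offers.
- The arm moves only by the shell command python3 -m pendant 'ROWS'. ROWS is JSON, a list of rows, each a list of 3 entries, a list of its own where there are three numbers: the shift along the tool's x, y, z in mm, then the turn, a rotation vector about the tool's x, y, z in rad, then the gripper's target within -1 to 1 (fully open at 1, half-way at 0, shut at -1). In form: [[[x, y, z], [wx, wy, wz], grip], ...]. A call has exactly 5 rows; each row shifts and turns the pose as measured when the row begins, along the tool's axes as they then stand; what a row does not reach is not made up. A row lasts 1/10 s, in which the tool goes at most 50 mm and 8.59 degrees, less where a joint would pass 70% of its speed; a pose out of reach is approached as far as the arm can. A call with a gripper value outside its range is refused whole. The fingers move at their own pace and stop on an object; the grip force is fixed at half the most. Time passes only in rows, so rows that do not move let the fingers close, or fill a call up. It gives the time, the measured TCP pose, the force and the opening at its end, in the units of the state.
- r.read_state(): the state, without advancing time (a new reading comes with each control period).
- r.snapshot(name): name is "scene" or "top" or "wrist"; returns the picture (420x560x3 uint8, red, green, blue); there is no depth.
- r.camera_model(name): a dict with "camera_matrix" (3x3 intrinsics, pixels), "distortion" ([k1, k2, p1, p2, k3] as OpenCV has them; the pictures are not rectified), "extrinsics" (4x4, takes a point from world to camera coordinates). Camera axes: x right, y down, z forward; pixel columns grow to the right and rows downward; lengths in m; the calibration is good to about 2 mm. A picture is of the moment at which its call begins: read the wrist's pose just before it. camera_model takes no time and is no camera call; for the wrist camera it gives the pose at the moment of the call.
- r.job_done(): hands the job in, once; it reports no verdict.
The state is a dict: "clock": time; "joint_pos": joint angles; "joint_velocities": joint speeds; "tau": joint torques, N m; "tcp_pos": TCP position; "orientation": TCP orientation; "wrist_force": force on the tool from outside, world axes, zero at the start; "moment": the same for the moment, N m; "width": opening from 0.0 (shut) to 1.0 (fully open).
Only numpy, scipy, OpenCV 4.12 (cv2) and the standard library are available. Lean on these libraries where they do the work, as an engineer would, in place of code of your own. Each camera call takes 0.05 s, during which the arm holds its last target.

### The job

Before grinding, open the dust-extraction gate part-way: push its lever with a fingertip away from its parked end, click by click, and leave it seated in the third notch, without running on past that notch. Only push the lever from its yellow side: do not pinch it between the fingers. Leave the wheel, stone and can around it where they are, and finish clear of the lever.

Things in the scene. Friction and masses are not known exactly. Their poses are not given: they have to be found in the camera images.
- gate: green steel dust-extraction box, fixed to the bench, 200 (x) x 320 (y) x 70 mm high; origin at the centre of its underside on the bench. Its y axis is the lever's travel (+y opens). Flat top with a black slot along y at x = 0 and six pairs of white ticks at y = -60 (parked), -46, -32, -18 (third notch), -4, +10 mm. The top from y = -160 mm to the lever is bare and free
- window (a point): centre of the black barred intake window on the gate's top, at gate y = +72 mm; the lever's shutter slides under its bars. It and the dark hood next to it stand up to 12 mm above the gate's top, from gate y = 41 to 156 mm; a 60 mm pipe stub leaves the gate's +y end
- lever (a joint): slide of the lever along gate +y, in m. 0 = parked against the end stop, always the start. Notches every 14 mm: 0.014, 0.028, 0.042 (third), 0.056, 0.070 (end stop). Pushing it out of a notch takes up to 6 to 7 N at 3 to 4 mm, hardly any at 7 mm (the hump); past that it snaps forward by itself into the next notch and stays (click), so the push force drops to nothing. Friction about 0.5 N
- lever_top (a point): centre of the top edge of the lever's cross-bar, 116 mm above the bench. The cross-bar is a flat upright bar 100 mm wide across the travel (gate x), 20 mm thick along the travel (gate y) and 34 mm high, from 12 to 46 mm above the gate's top, on a short stem; moves with the lever
- push_face (a point): centre of the yellow face of the cross-bar (100 x 34 mm, upright, facing the gate's -y), 99 mm above the bench: the face to push on, towards gate +y (this plate is named lever_c2; the opposite black plate lever_c3); moves with the lever
- spare_wheel: loose brown grinding wheel lying flat, 110 mm across, 22 mm thick, 24 mm bore; origin at the centre of its underside; leave alone
- whetstone: loose grey-blue whetstone, 50 x 150 x 25 mm, long side along its y; origin at the centre of its underside; leave alone
- oil_can: loose red can, 48 mm across, 100 mm high, standing; origin at the centre of its underside; leave alone

How it is judged:
By the outcome, as a careful person would: the job done as asked, in the order asked, and still so for the second after the job is handed in, with the robot touching nothing.
It also fails if it takes over 64 s, if anything falls off the work surface, if the arm or the gripper's body presses on something with over 40 N, if the wrist force passes 120 N, or if a joint passes its speed limit or range.

## Working session

There is one attempt and no reset: what is moved stays moved. The work goes in short steps, Python scripts to look and compute and a shell command to move; the robot and the scene stay as the last step left them, time stands still between calls to the robot, and variables do not carry over. Pictures are saved under pics/ and viewed, and the job is handed in when it is done.

```bash
mkdir -p pics; python3 - <<'E'
from bench import r
import cv2
print(r.read_state())
for n in ("top","scene"):
    cv2.imwrite(f"pics/{n}0.png",cv2.cvtColor(r.snapshot(n),cv2.COLOR_RGB2BGR))
    m=r.camera_model(n);print(n,m)
E
```

```text
{'clock': 0.0, 'joint_pos': array([ 1.01287628e+00,  1.58983412e-01,  1.59823056e+00, -1.12378018e-05,
        1.38617999e+00, -2.10101562e-01]), 'joint_velocities': array([ 1.61900568e-03, -2.15143313e-04,  2.39684928e-05, -1.31821885e-05,
       -8.37112600e-04,  3.45711100e-04]), 'tau': array([-3.81503905e-04, -3.85546267e+01, -3.22122753e+01,  7.03644147e-02,
        3.73459153e-02, -1.26071654e-04]), 'tcp_pos': array([0.1956873 , 0.54003997, 0.2246566 ]), 'orientation': array([-3.32302722e-04,  1.73032843e-01,  9.84915643e-01, -8.37127952e-04]), 'wrist_force': array([-0.7501712 , -0.48126764,  0.04589104]), 'moment': array([0.07014766, 0.01796083, 0.02105856]), 'width': 1.0010662880113697}
top {'camera_matrix': array([[451.03710973,   0.        , 272.69396055],
       [  0.        , 451.03710973, 213.37954449],
       [  0.        ,   0.        ,   1.        ]]), 'distortion': array([-0.09817833,  0.        ,  0.        ,  0.        ,  0.        ]), 'extrinsics': array([[ 0.02891408, -0.99953456,  0.00972871, -0.03638944],
       [-0.98787657, -0.03005925, -0.15230342,  0.59238676],
       [ 0.15252497, -0.00520705, -0.9882859 ,  0.98845653],
       [ 0.        ,  0.        ,  0.        ,  1.        ]])}
scene {'camera_matrix': array([[406.50408836,   0.        , 284.5031133 ],
       [  0.        , 406.50408836, 206.80858596],
       [  0.        ,   0.        ,   1.        ]]), 'distortion': array([-0.09522678,  0.        ,  0.        ,  0.        ,  0.        ]), 'extrinsics': array([[ 0.44101663,  0.89729137, -0.0193012 , -0.23350543],
       [ 0.58841104, -0.3053077 , -0.74870532, -0.29009628],
       [-0.67769963,  0.31883446, -0.66262191,  1.39408958],
       [ 0.        ,  0.        ,  0.        ,  1.        ]])}
```

View pics/top0.png

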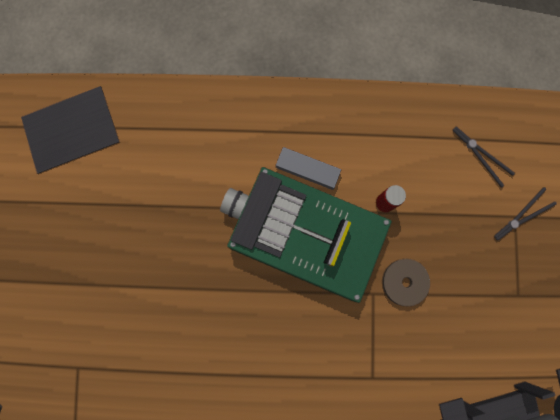

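View pics/scene0.png

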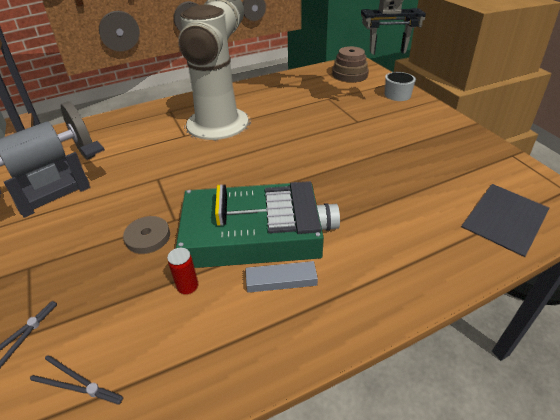

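The top view shows the green gate with corners near (263,172), (387,222), (357,299) and (231,247). The yellow face is near (341,243). The can is at (392,198), the wheel at (406,283) and the stone at (308,167). The lever opens towards image left and slightly up.

```bash
cat > h.py <<'E'
import numpy as np, cv2
def ray(m,uv):
    K,d,T=m["camera_matrix"],m["distortion"],m["extrinsics"]
    p=cv2.undistortPoints(np.array(uv,float).reshape(-1,1,2),K,d).reshape(-1,2)
    R=T[:3,:3];c=-R.T@T[:3,3]
    return c,np.c_[p,np.ones(len(p))]@R
def onplane(m,uv,z):
    c,d=ray(m,uv);return c+d*((z-c[2])/d[:,2])[:,None]
def proj(m,P):
    T=m["extrinsics"];return cv2.projectPoints(np.array(P,float).reshape(-1,3),cv2.Rodrigues(T[:3,:3])[0],T[:3,3],m["camera_matrix"],m["distortion"])[0].reshape(-1,2)
E
python3 - <<'E'
from h import *
from bench import r
np.set_printoptions(precision=4,suppress=True)
for n in("top","scene"):
    m=r.camera_model(n);im=cv2.imread(f"pics/{n}0.png");hsv=cv2.cvtColor(im,cv2.COLOR_BGR2HSV)
    y=cv2.inRange(hsv,(22,150,100),(35,255,255));
    N,l,s,c=cv2.connectedComponentsWithStats(y);k=1+np.argmax(s[1:,4])
    pts=np.argwhere(l==k)[:,::-1].astype(np.float32);b=cv2.minAreaRect(pts)
    print(n,"yellow",s[k],c[k],cv2.boxPoints(b).round(1).tolist(), onplane(m,[c[k]],0.099)[0])
    if n=="top":
        # white-light top corners: green hull
        g=cv2.inRange(hsv,(60,80,40),(95,255,255));
        N,l,s,c=cv2.connectedComponentsWithStats(cv2.morphologyEx(g,cv2.MORPH_CLOSE,np.ones((9,9))));k=1+np.argmax(s[1:,4])
        b=cv2.minAreaRect(np.argwhere(l==k)[:,::-1].astype(np.float32));print(cv2.boxPoints(b))
        P=onplane(m,cv2.boxPoints(b),0.07);print(P,[np.linalg.norm(P[i]-P[i-1]) for i in range(4)])
        print(onplane(m,cv2.boxPoints(cv2.minAreaRect(pts)),.116))
    big=im[130:320,200:450] if n=="top" else im[150:310,110:350]
    cv2.imwrite(f"pics/{n}z.png",cv2.resize(big,None,fx=3,fy=3,interpolation=cv2.INTER_CUBIC))
E
```

```text
top yellow [331 221  20  45 155] [340.6    243.3097] [[330.6000061035156, 264.0], [348.0, 220.60000610351562], [350.8999938964844, 221.8000030517578], [333.5, 265.20001220703125]] [ 0.524 -0.167  0.099]
[[226.5439 247.482 ]
 [260.6815 165.8486]
 [393.0281 221.1936]
 [358.8906 302.827 ]]
[[ 0.51    0.0812  0.07  ]
 [ 0.698   0.0118  0.07  ]
 [ 0.5799 -0.2903  0.07  ]
 [ 0.3969 -0.2132  0.07  ]] [np.float64(0.3153968084974986), np.float64(0.20044655892530247), np.float64(0.3243866064191987), np.float64(0.19850005869925533)]
[[ 0.4781 -0.1435  0.116 ]
 [ 0.5716 -0.1798  0.116 ]
 [ 0.5693 -0.1861  0.116 ]
 [ 0.4758 -0.1497  0.116 ]]
scene yellow [215 185   5  40 133] [217.1353 204.5113] [[215.0, 185.0], [219.0, 185.0], [219.0, 224.0], [215.0, 224.0]] [ 0.5241 -0.1657  0.099 ]
```

View pics/topz.png

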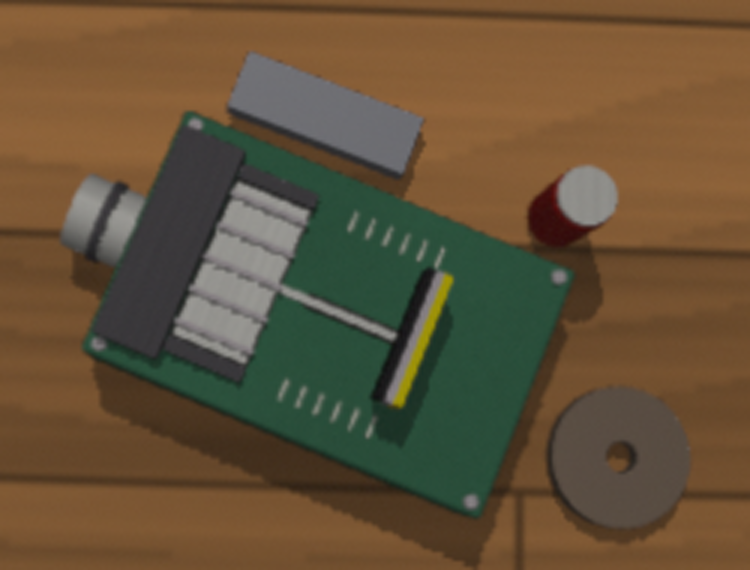

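View pics/scenez.png

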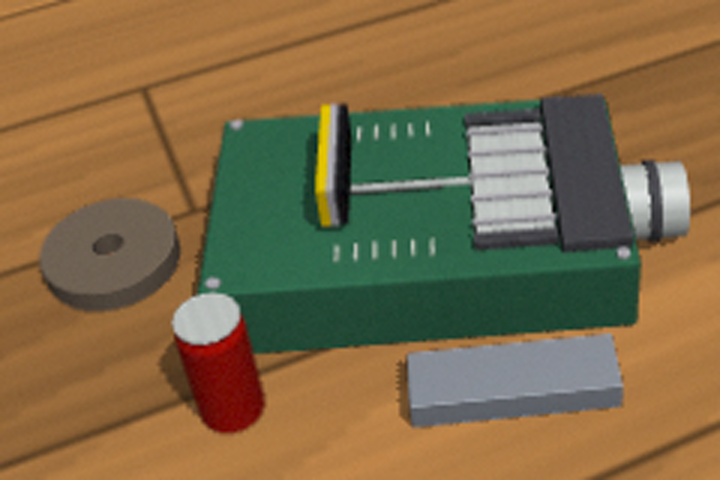

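Both views put push_face at about (0.524, -0.166, 0.099). Travel direction is about (0.362, 0.932), and the tool's y axis already lies along it to within about 1°. I'll shut the fingers and move over the bare end of the gate.

```bash
python3 -m pendant '[[[-30,-33,0],[0,0,0],-1],[[-30,-33,0],[0,0,0],-1],[[-30,-33,0],[0,0,0],-1],[[-30,-33,0],[0,0,0],-1],[[-30,-33,0],[0,0,0],-1]]'
```

```text
clock: 0.6
tcp_pos: [0.2801, 0.3299, 0.2214]
orientation: [-0.002, 0.168, 0.986, -0.003]
wrist_force: [1.4, -0.5, -0.4]
width: 0.587
```

```bash
python3 -m pendant '[[[-30,-33,0],[0,0,0],-1],[[-30,-33,0],[0,0,0],-1],[[-30,-33,0],[0,0,0],-1],[[-30,-33,0],[0,0,0],-1],[[-30,-33,0],[0,0,0],-1]]'; python3 -m pendant '[[[-30,-33,0],[0,0,0],-1],[[-30,-33,0],[0,0,0],-1],[[-30,-33,0],[0,0,0],-1],[[-30,-33,0],[0,0,0],-1],[[0,0,0],[0,0,0],-1]]'
```

```text
clock: 1.1
tcp_pos: [0.3671, 0.116, 0.2205]
orientation: [-0.002, 0.167, 0.986, -0.003]
wrist_force: [0.9, 0.1, 0.2]
width: 0.15
clock: 1.6
tcp_pos: [0.4382, -0.0599, 0.2201]
orientation: [-0.001, 0.171, 0.985, -0.003]
wrist_force: [-0.4, 0.4, -0.3]
width: 0.004
```

```bash
cat > go.py <<'E'
from h import *
from bench import r
import sys
from scipy.spatial.transform import Rotation as Ro
np.set_printoptions(precision=4,suppress=True)
s=r.read_state();q=s["orientation"];R=Ro.from_quat([q[1],q[2],q[3],q[0]])
d=np.array([.362,.932,0]);d/=np.linalg.norm(d)
Rt=Ro.from_matrix(np.c_[np.cross(d,[0,0,-1]),d,[0,0,-1]])
face=np.array([.524,-.1665,.099])
t=face+d*float(sys.argv[1])/1000;t[2]=float(sys.argv[2])
print("t",s["clock"],"tcp",s["tcp_pos"],"along",(s["tcp_pos"]-face)@d*1e3,"F.d",s["wrist_force"]@d,s["wrist_force"],"w",s["width"])
print("shift mm tool",R.inv().apply(t-s["tcp_pos"])*1e3,"rot",(R.inv()*Rt).as_rotvec(),"j",s["joint_pos"])
E
python3 go.py -58 0.15
```

```text
t 1.6 tcp [ 0.4382 -0.0599  0.2201] along 68.29741255631406 F.d 0.21221823010292348 [-0.3772  0.3742 -0.3479] w 0.00403604432092819
shift mm tool [-115.2616 -129.0287   70.6366] rot [-0.0061 -0.0017  0.027 ] j [-0.4059 -0.1928  1.9546 -0.0063  1.3812 -1.632 ]
```

```bash
python3 -m pendant '[[[-29,-32,0],[0,0,0.007],-1],[[-29,-32,0],[0,0,0.007],-1],[[-29,-32,0],[-0.003,0,0.007],-1],[[-28,-32,0],[-0.003,0,0.007],-1],[[0,0,0],[0,0,0],-1]]'; python3 go.py -58 0.15; python3 - <<'E'
from bench import r
import cv2
cv2.imwrite("pics/scene1.png",cv2.cvtColor(r.snapshot("scene"),cv2.COLOR_RGB2BGR))
E
```

```text
clock: 2.1
tcp_pos: [0.502, -0.2216, 0.2173]
orientation: [-0.003, 0.184, 0.983, 0.002]
wrist_force: [0.6, 0.4, 1.2]
width: 0.006
t 2.1 tcp [ 0.502  -0.2216  0.2173] along -59.335158357770766 F.d 0.5403470192403327 [0.56   0.3622 1.2107] w 0.005830089504688927
shift mm tool [-1.0163  1.1033 67.316 ] rot [ 0.0034 -0.0072 -0.0005] j [-0.6368  0.1029  1.6747  0.0015  1.3718 -1.8369]
```

View pics/scene1.png

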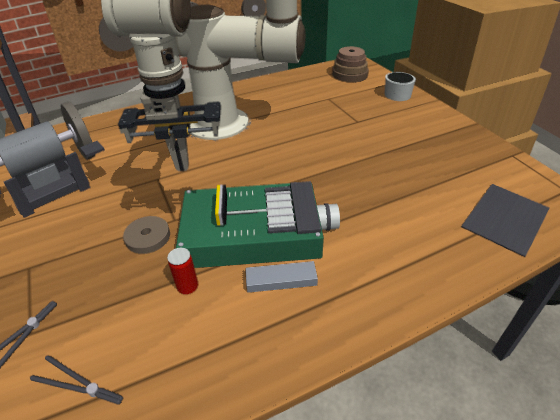

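The shut gripper hangs above the bare end of the gate, with its tips near (180,165) in the image. I'll lower it.

```bash
python3 -m pendant '[[[0,1,30],[0,-0.003,0],-1],[[0,0,30],[0,-0.003,0],-1],[[0,0,30],[0,0,0],-1],[[0,0,15],[0,0,0],-1],[[0,0,0],[0,0,0],-1]]'; python3 go.py -58 0.100;  python3 - <<'E'
from bench import r
import cv2
cv2.imwrite("pics/scene2.png",cv2.resize(cv2.cvtColor(r.snapshot("scene"),cv2.COLOR_RGB2BGR)[80:320,80:360],None,fx=2.4,fy=2.4))
E
```

```text
clock: 2.65
tcp_pos: [0.5005, -0.2083, 0.1098]
orientation: [-0.001, 0.181, 0.984, 0.004]
wrist_force: [-1.3, 1.2, -0.4]
width: 0.004
t 2.65 tcp [ 0.5005 -0.2083  0.1098] along -47.4162120994622 F.d 0.6596899759626343 [-1.285   1.2068 -0.3944] w 0.0035200256640240016
shift mm tool [ -6.7153 -10.7044   9.6684] rot [ 0.0076 -0.0037  0.0069] j [-0.6211  0.1972  1.7939  0.007   1.156  -1.8311]
```

View pics/scene2.png

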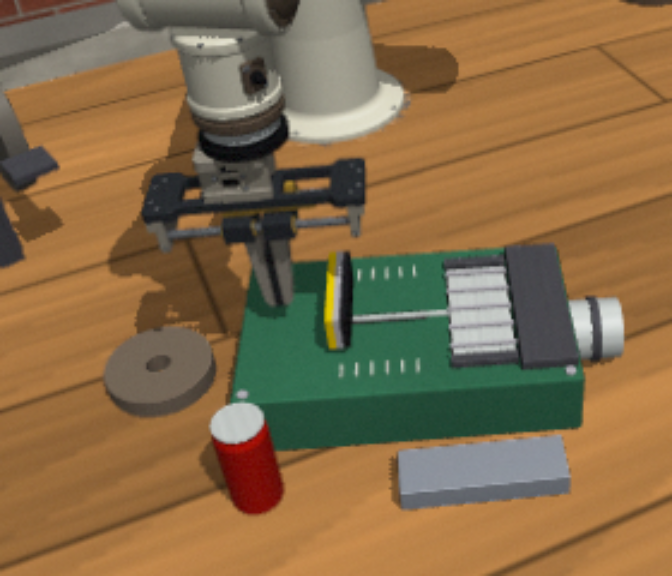

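The fingers stand just before the yellow face, clear of it. Next I'll lower the last 10 mm and square up.

```bash
python3 -m pendant '[[[-3,0,5],[0.004,-0.002,0.003],-1],[[-3,0,5],[0.004,-0.002,0.003],-1],[[-1,0,1],[0,0,0],-1],[[0,0,0],[0,0,0],-1],[[0,0,0],[0,0,0],-1]]'; python3 go.py -30 0.100
```

```text
clock: 3.2
tcp_pos: [0.5106, -0.2107, 0.1036]
orientation: [0.004, 0.183, 0.983, -0.002]
wrist_force: [0.0, 0.3, 0.1]
width: 0.008
t 3.2 tcp [ 0.5106 -0.2107  0.1036] along -46.05925766192019 F.d 0.32877846083715206 [0.0153 0.3468 0.0657] w 0.007782509200363014
shift mm tool [ 3.5365 16.0779  3.5204] rot [-0.0027  0.0089  0.0026] j [-0.6099  0.2207  1.78   -0.0005  1.1317 -1.8125]
```

```bash
python3 -m pendant '[[[1,4,1],[0,0.003,0],-1],[[1,4,1],[0,0.003,0],-1],[[1,4,1],[0,0.003,0],-1],[[0,4,0],[0,0,0],-1],[[0,0,0],[0,0,0],-1]]'; python3 go.py -20 0.100;python3 go.py -20 0.100
```

```text
clock: 3.7
tcp_pos: [0.5141, -0.1936, 0.1009]
orientation: [-0.0, 0.183, 0.983, -0.001]
wrist_force: [0.5, 0.3, 0.0]
width: 0.005
t 3.7 tcp [ 0.5141 -0.1936  0.1009] along -28.830471606076564 F.d 0.4632304294572008 [0.5055 0.3006 0.0075] w 0.00460283145136747
shift mm tool [0.5862 8.834  0.851 ] rot [-0.0027 -0.0001  0.0021] j [-0.5786  0.2238  1.7822 -0.0029  1.135  -1.7798]
t 3.7 tcp [ 0.5141 -0.1936  0.1009] along -28.830471606076564 F.d 0.4632304294572008 [0.5055 0.3006 0.0075] w 0.00460283145136747
shift mm tool [0.5862 8.834  0.851 ] rot [-0.0027 -0.0001  0.0021] j [-0.5786  0.2238  1.7822 -0.0029  1.135  -1.7798]
```

Motion follows well. I'll go on in 2 mm rows and watch the force.

```bash
python3 -m pendant '[[[0,2,0],[0,0,0],-1],[[0,2,0],[0,0,0],-1],[[0,1.5,0],[0,0,0],-1],[[0,1.5,0],[0,0,0],-1],[[0,0,0],[0,0,0],-1]]'; python3 go.py -20 0.100
```

```text
clock: 4.2
tcp_pos: [0.5169, -0.1865, 0.1009]
orientation: [-0.0, 0.183, 0.983, -0.001]
wrist_force: [-0.2, -0.5, 0.4]
width: 0.002
t 4.2 tcp [ 0.5169 -0.1865  0.1009] along -21.17344188290082 F.d -0.5409950620660786 [-0.1881 -0.5073  0.4146] w 0.0019052932553828028
shift mm tool [0.5949 1.1773 0.8771] rot [-0.0028 -0.      0.0022] j [-0.5646  0.2241  1.7819 -0.0031  1.1351 -1.7658]
```

```bash
python3 -m pendant '[[[0,1,0],[0,0,0],-1],[[0,1,0],[0,0,0],-1],[[0,1,0],[0,0,0],-1],[[0,0,0],[0,0,0],-1],[[0,0,0],[0,0,0],-1]]'; python3 go.py -20 0.100
```

```text
clock: 4.7
tcp_pos: [0.518, -0.1836, 0.1009]
orientation: [-0.0, 0.183, 0.983, -0.001]
wrist_force: [-0.3, 0.2, 0.2]
width: 0.006
t 4.7 tcp [ 0.518  -0.1836  0.1009] along -18.087817418302446 F.d 0.06799550132879907 [-0.2529  0.1712  0.1939] w 0.006437141021986939
shift mm tool [ 0.6412 -1.9082  0.9093] rot [-0.0029  0.0001  0.002 ] j [-0.5588  0.2243  1.7816 -0.0032  1.1351 -1.7598]
```

```bash
python3 -m pendant '[[[0,1,0],[0,0,0],-1],[[0,1,0],[0,0,0],-1],[[0,1,0],[0,0,0],-1],[[0,0,0],[0,0,0],-1],[[0,0,0],[0,0,0],-1]]'; python3 go.py -20 0.100
```

```text
clock: 5.2
tcp_pos: [0.519, -0.1811, 0.1009]
orientation: [-0.0, 0.183, 0.983, -0.002]
wrist_force: [-0.8, -0.5, -0.3]
width: 0.005
t 5.2 tcp [ 0.519  -0.1811  0.1009] along -15.452978121385291 F.d -0.7628714375270844 [-0.7931 -0.5103 -0.3408] w 0.004883473358279766
shift mm tool [ 0.6607 -4.542   0.9234] rot [-0.0041  0.      0.002 ] j [-0.5534  0.2246  1.7812 -0.0044  1.135  -1.7538]
```

```bash
python3 -m pendant '[[[0,1,0],[0,0,0],-1],[[0,1,0],[0,0,0],-1],[[0,0,0],[0,0,0],-1],[[0,0,0],[0,0,0],-1],[[0,0,0],[0,0,0],-1]]'; python3 go.py -20 0.100; python3 - <<'E'
from bench import r
import cv2
cv2.imwrite("pics/scene3.png",cv2.resize(cv2.cvtColor(r.snapshot("scene"),cv2.COLOR_RGB2BGR)[140:260,160:320],None,fx=4.5,fy=4.5))
E
```

```text
clock: 5.7
tcp_pos: [0.5192, -0.1805, 0.1009]
orientation: [-0.001, 0.183, 0.983, -0.003]
wrist_force: [-0.7, -1.8, -0.2]
width: 0.003
t 5.7 tcp [ 0.5192 -0.1805  0.1009] along -14.74748839340399 F.d -1.9802243190902262 [-0.707  -1.8497 -0.2303] w 0.002815898690711276
shift mm tool [ 0.6402 -5.245   0.9791] rot [-0.0066 -0.0002  0.0019] j [-0.5506  0.2248  1.7809 -0.0072  1.1349 -1.7498]
```

View pics/scene3.png

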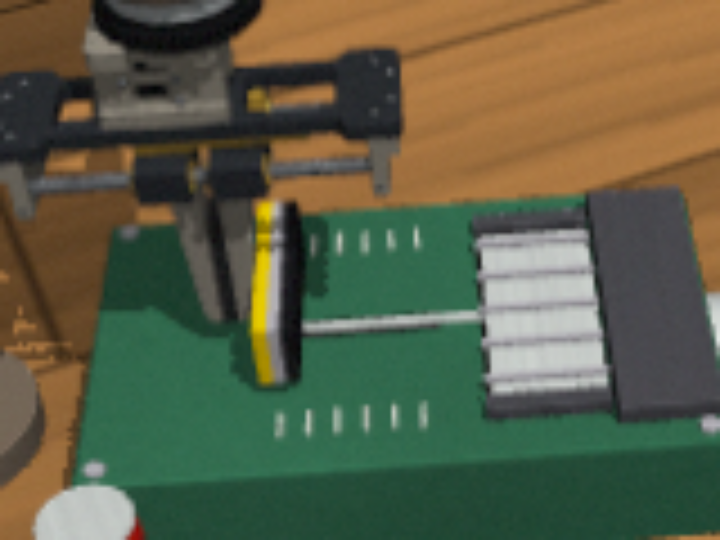

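Finger and yellow face are in contact at (255,300) in the crop, and the force is starting to build. Contact is at along ≈ -15 mm.

```bash
python3 -m pendant '[[[0,2,0],[0,0,0],-1],[[0,2,0],[0,0,0],-1],[[0,2,0],[0,0,0],-1],[[0,2,0],[0,0,0],-1],[[0,2,0],[0,0,0],-1]]'; python3 go.py -20 0.100
```

```text
clock: 6.25
tcp_pos: [0.5225, -0.1723, 0.101]
orientation: [-0.001, 0.183, 0.983, -0.005]
wrist_force: [-0.1, 0.2, 0.5]
width: 0.005
t 6.25 tcp [ 0.5225 -0.1723  0.101 ] along -5.990922467833446 F.d 0.12139460731061967 [-0.0847  0.1631  0.5189] w 0.004511984070052305
shift mm tool [  0.6952 -13.9978   1.1156] rot [-0.0097 -0.0002  0.0015] j [-0.5327  0.2261  1.7793 -0.0107  1.1349 -1.7301]
```

```bash
cat > look.py <<'E'
from h import *
from bench import r
import sys
m=r.camera_model("scene");im=cv2.cvtColor(r.snapshot("scene"),cv2.COLOR_RGB2BGR)
d=np.array([.362,.932,0])
hsv=cv2.cvtColor(im,cv2.COLOR_BGR2HSV);y=cv2.inRange(hsv,(22,150,100),(35,255,255))[150:260,200:300]
p=np.argwhere(y)[:,::-1]+[200,150]
# near-end lower rows of yellow: bottom corner (near camera end)
b=p[p[:,1]>=p[:,1].max()-12].mean(0)
# travel: intersect rays with near-end vertical line approx: plane z=.09, reported relative to start pic
im0=cv2.imread("pics/scene0.png");y0=cv2.inRange(cv2.cvtColor(im0,cv2.COLOR_BGR2HSV),(22,150,100),(35,255,255))[150:260,200:300]
p0=np.argwhere(y0)[:,::-1]+[200,150];b0=p0[p0[:,1]>=p0[:,1].max()-12].mean(0)
P=onplane(m,[b,b0],.095);print("yellow near end",b,b0,"lever mm",(P[0]-P[1])@d*1e3)
cv2.imwrite(sys.argv[1],cv2.resize(im[140:260,160:320],None,fx=4.5,fy=4.5))
E
python3 look.py pics/s4.png
```

```text
yellow near end [223.88095238 217.95238095] [217.14634146 217.95121951] lever mm 14.87789208601894
```

View pics/s4.png

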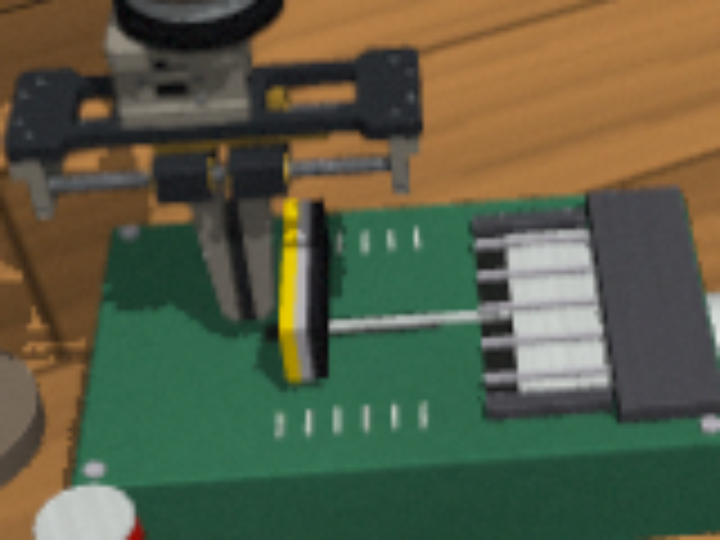

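First click is done: the lever measures about 14 mm and the shutter has moved on, with a gap at the finger. Now the second notch.

```bash
python3 -m pendant '[[[0,2,0],[0,0,0],-1],[[0,2,0],[0,0,0],-1],[[0,2,0],[0,0,0],-1],[[0,2,0],[0,0,0],-1],[[0,2,0],[0,0,0],-1]]'; python3 go.py -20 0.100
```

```text
clock: 6.8
tcp_pos: [0.5255, -0.1643, 0.101]
orientation: [-0.002, 0.183, 0.983, -0.008]
wrist_force: [-3.0, -4.3, -0.0]
width: 0.006
t 6.8 tcp [ 0.5255 -0.1643  0.101 ] along 2.5644046351685486 F.d -5.072493673181755 [-2.9596 -4.2921 -0.0195] w 0.005565407467058585
shift mm tool [  0.7127 -22.544    1.3343] rot [-0.0157 -0.0005  0.0033] j [-0.5136  0.2279  1.7772 -0.0172  1.1348 -1.71  ]
```

```bash
python3 -m pendant '[[[0,2,0],[0.005,0,0],-1],[[0,2,0],[0,0,0],-1],[[0,1,0],[0,0,0],-1],[[0,0,0],[0,0,0],-1],[[0,0,0],[0,0,0],-1]]'; python3 go.py -20 0.100; python3 look.py pics/s5.png
```

```text
clock: 7.3
tcp_pos: [0.5275, -0.1591, 0.1009]
orientation: [-0.002, 0.183, 0.983, -0.01]
wrist_force: [0.4, -0.2, -0.7]
width: 0.006
t 7.3 tcp [ 0.5275 -0.1591  0.1009] along 8.123784541844952 F.d -0.04593478003601367 [ 0.3649 -0.191  -0.7491] w 0.006092001123771674
shift mm tool [  0.6673 -28.0968   1.5111] rot [-0.0204 -0.0007  0.0032] j [-0.5006  0.2293  1.7756 -0.0224  1.1347 -1.6947]
yellow near end [229.88095238 216.97619048] [217.14634146 217.95121951] lever mm 28.059395058888935
```

View pics/s5.png

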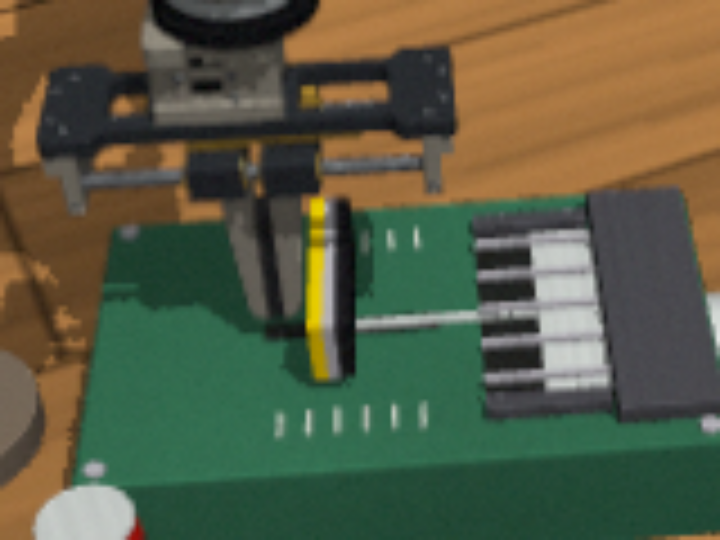

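Second click is done: the lever measures 28 mm and the force is zero. For the third I expect contact near along = 12.5 mm and the snap near 19.5–20.

```bash
python3 -m pendant '[[[0,2,0],[-0.003,0,0],-1],[[0,2,0],[0,0,0],-1],[[0,2,0],[0,0,0],-1],[[0,2,0],[0,0,0],-1],[[0,1.5,0],[0,0,0],-1]]'; python3 go.py -20 0.100
```

```text
clock: 7.85
tcp_pos: [0.53, -0.1526, 0.1009]
orientation: [-0.003, 0.182, 0.983, -0.011]
wrist_force: [-3.1, -5.3, 0.9]
width: 0.006
t 7.85 tcp [ 0.53   -0.1526  0.1009] along 15.175269935292697 F.d -6.034724883917777 [-3.1209 -5.2618  0.855 ] w 0.005747397158985007
shift mm tool [  0.7166 -35.1424   1.7188] rot [-0.0233 -0.0011  0.0036] j [-0.486   0.2316  1.7731 -0.0257  1.1354 -1.6791]
```

```bash
python3 -m pendant '[[[0,2,0],[0,0,0],-1],[[0,2,0],[0,0,0],-1],[[0,1,0],[0,0,0],-1],[[0,0,0],[0,0,0],-1],[[0,0,0],[0,0,0],-1]]'; python3 go.py -20 0.100; python3 look.py pics/s6.png
```

```text
clock: 8.35
tcp_pos: [0.5303, -0.152, 0.1011]
orientation: [-0.004, 0.182, 0.983, -0.016]
wrist_force: [-2.7, -6.1, 1.4]
width: 0.004
t 8.35 tcp [ 0.5303 -0.152   0.1011] along 15.739694223083218 F.d -6.669502057354845 [-2.6925 -6.1091  1.3609] w 0.003710658734918972
shift mm tool [  0.7327 -35.6832   2.2362] rot [-0.0325 -0.002   0.004 ] j [-0.4796  0.233   1.7712 -0.0359  1.136  -1.6688]
yellow near end [231.80487805 217.80487805] [217.14634146 217.95121951] lever mm 32.33360313758644
```

View pics/s6.png

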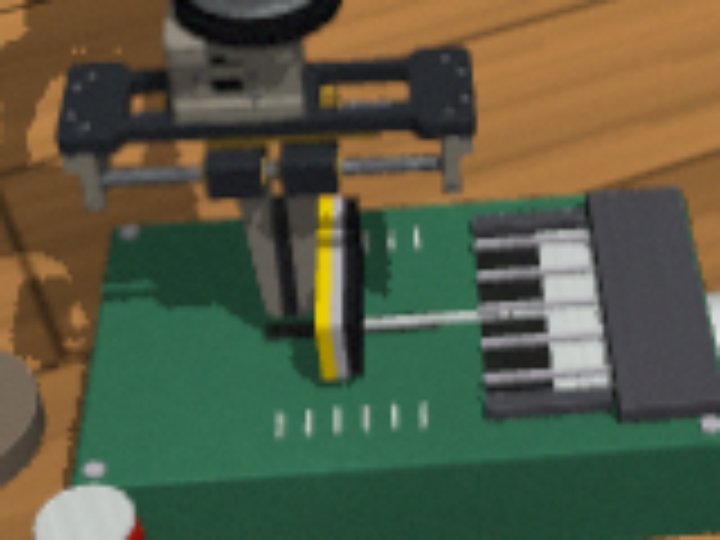

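The lever is at the hard part of the third hump (about 31–32 mm, 6.7 N) and the wrist is tilting back under load. I'll take the tilt out while pushing.

```bash
python3 -m pendant '[[[0,2,0],[-0.015,0,0],-1],[[0,2,0],[-0.012,0,0],-1],[[0,1.5,0],[-0.01,0,0],-1],[[0,1,0],[-0.005,0,0],-1],[[0,0,0],[0,0,0],-1]]'; python3 go.py -20 0.100; python3 look.py pics/s7.png
```

```text
clock: 8.9
tcp_pos: [0.533, -0.1447, 0.1007]
orientation: [0.0, 0.182, 0.983, 0.007]
wrist_force: [0.0, 0.5, -0.3]
width: 0.004
t 8.9 tcp [ 0.533  -0.1447  0.1007] along 23.610160526871294 F.d 0.5157584263895268 [ 0.0142  0.5478 -0.3174] w 0.0038344246067248317
shift mm tool [  0.6665 -43.6135   0.1037] rot [ 0.0136 -0.002   0.0036] j [-0.4915  0.2316  1.7734  0.0145  1.1403 -1.7015]
yellow near end [236.27906977 216.81395349] [217.14634146 217.95121951] lever mm 42.16986222062647
```

View pics/s7.png

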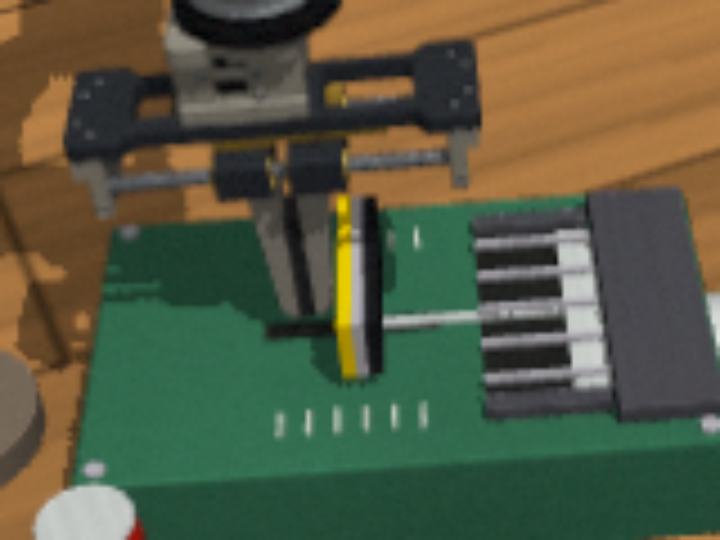

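Third click is done: the lever measures 42.2 mm and the force is about zero. I'll back away along -y, then raise.

```bash
python3 -m pendant '[[[0,-10,0],[0,0,0],-1],[[0,-12,0],[0,0,0],-1],[[0,-12,0],[0,0,0],-1],[[0,-12,-5],[0,0,0],-1],[[0,0,-20],[0,0,0],-1]]'; python3 -m pendant '[[[0,0,-30],[0,0,0],-1],[[0,0,-30],[0,0,0],-1],[[0,-10,-20],[0,0,0],-1],[[0,0,0],[0,0,0],-1],[[0,0,0],[0,0,0],-1]]'; python3 look.py pics/s8.png; python3 - <<'E'
from bench import r
import cv2
cv2.imwrite("pics/top9.png",cv2.cvtColor(r.snapshot("top"),cv2.COLOR_RGB2BGR))
E
```

```text
clock: 9.45
tcp_pos: [0.5129, -0.191, 0.1231]
orientation: [-0.002, 0.182, 0.983, 0.008]
wrist_force: [-0.2, 0.1, -0.0]
width: 0.004
clock: 9.95
tcp_pos: [0.5082, -0.2076, 0.2092]
orientation: [-0.0, 0.185, 0.983, 0.007]
wrist_force: [-0.3, 0.3, -0.2]
width: 0.005
yellow near end [236.27906977 216.81395349] [217.14634146 217.95121951] lever mm 42.16986222062647
```

View pics/s8.png

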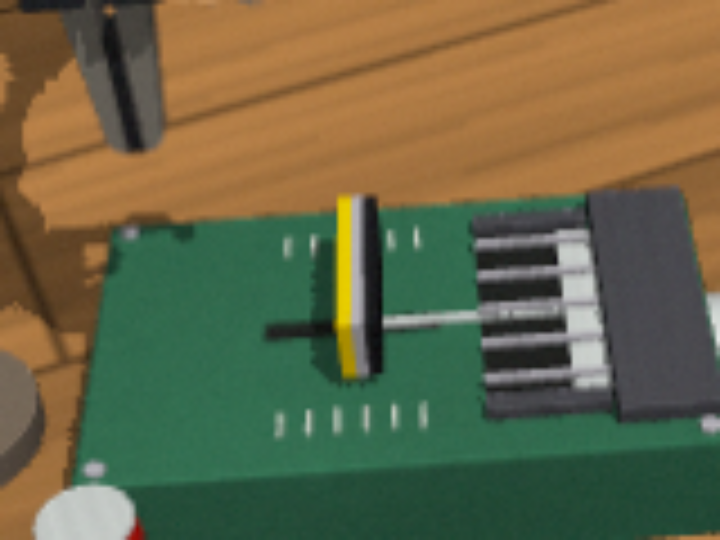

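View pics/top9.png

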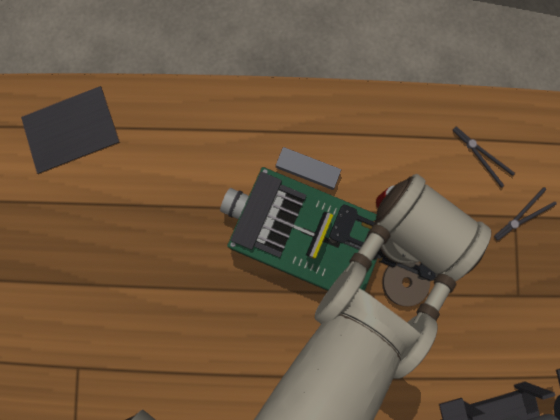

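The fingers are clear and high. The lever still measures 42.2 mm after the retreat. The wheel (406,283) and stone (308,167) are unmoved in the top view, while the arm partly hides the can there. In the scene crop the can's top is where it was at (85,500). Handing in.

```bash
python3 -c "
from bench import r
print(r.job_done())"
```

```text
the job is handed in; nothing more can be done
None
```

The dust gate's lever is in the third notch, and I've handed the job in at about 10 s of the 64 s allowed. I pushed it there with the shut fingertips on the yellow face only, one click at a time, without pinching it.

- **Lever position:** the scene camera measured about 15, 28 and 42.2 mm after the three clicks, against notches at 14, 28 and 42 mm. It still read 42.2 mm after I backed away.
- **Forces:** the push readings between steps reached at most about 6.7 N. They dropped to about zero at each click.
- **Third click:** the wrist tilted back slightly under load and the lever stalled at about 32 mm. I corrected the tilt while pushing, and it then clicked over without running on.
- **Clearance:** I backed the fingers off along the bare top and raised them, so the TCP finished 0.21 m above the bench, touching nothing.
- **Wheel, stone and can:** the wheel and stone look unmoved in the last top picture. The arm partly hides the can there, so I checked it only in the scene view, where the visible part of its top is in the same place.

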